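Lock the tall candy jar's bayonet cap

ROBOT

A 6-joint arm with a two-finger parallel gripper is mounted at the origin on the work surface. World frame = base frame: x ahead of the robot, y to its left, z up, the work surface at z = 0. Lengths are in m, angles in rad, forces in N, time in s.
With the tool pointing down it reaches from about 0.3 to 0.85 m from the base axis. Payload 5.4 kg.
Tool frame: the origin (TCP) lies at the very end of the fingers, on their centre line; the grasp point (between the pads) lies 19 mm behind it; z points along the fingers, y is the direction in which the jaws open and shut (so a half turn about z gives the same grasp; the last joint's range is limited). The gripper opens to 85 mm and grips with 20 to 120 N. Pads are 22 mm wide; open, the fingers measure 114 mm over their backs; the gripper's body (76 mm by 85 mm) begins 54 mm behind the grasp point. The pads swing forward as they close: fully open they stand 13 mm farther back than shut.
Start: joints at [-1.367, 0.158, 1.597, -0, 1.386, -0.21], TCP at [0.231, -0.526, 0.231] pointing down, gripper open.
Joint ranges: [-2.91, 2.91], [-0.94, 2.29], [0.18, 2.7], [-1.29, 4.43], [0.17, 2.64], [-3, 3]. Speed limits (rad/s): [2.57, 2.57, 3.14, 3.14, 3.14, 3.14].

INTERFACE

Orientations are given as a unit quaternion [w, x, y, z].
In Python, from rig import arm, cams gives the robot as it stands.
- The arm moves only by the shell command python3 -m handwheel 'ROWS' [FORCE]. ROWS is JSON, a list of rows, each an object of numbers: "ax", "ay", "az": the turn, a rotation vector about the tool's x, y, z in rad; "dx", "dy", "dz": the shift along the tool's x, y, z in mm; "grip": the opening, from -1 (shut) to 1 (fully open). A call has 1 to 8 rows; each row shifts and turns the commanded pose from where the row before left it, along the tool's axes as they then stand; what a row does not reach is not made up. A row lasts 1/8 s, in which the tool goes at most 62.5 mm and 10.7 degrees, less where a joint would pass 70% of its speed; a pose out of reach is approached as far as the arm can. A call with a gripper value outside its range is refused whole. The fingers move at their own pace and stop on an object; FORCE is the grip in N (left out, the last holds). Time passes only in rows, so rows that do not move let the fingers close. It gives the time, the measured TCP pose, the force and the opening at its end, in the units of the state.
- arm.get_obs(): the state, without advancing time (a new reading comes with each control period).
- cams.get_image(name): name is "scene" or "side" or "wrist"; returns a dict with "color" (420x560x3 uint8, red, green, blue), "z_map" (420x560 float32, m along the optical axis (not along the pixel's ray), 0 where there is no reading), "K" (3x3 intrinsics, pixels), "xyz" and "rotation" of the camera in the world; the wrist camera has in their place "T_tool_cam" (4x4, takes a point from camera to tool coordinates, whose origin is the TCP and whose axes are the flange's). Camera axes: x right, y down, z forward; pixel columns grow to the right and rows downward; lengths in m; the calibration is good to about 2 mm. A picture is of the moment at which its call begins: read the wrist's pose just before it.
- arm.hand_in(): hands the job in, once; it reports no verdict.
The state is a dict: "time": time; "joint_positions": joint angles; "joint_vel": joint speeds; "effort": joint torques, N m; "position": TCP position; "orientation": TCP orientation; "ft_force": force on the tool from outside, world axes, zero at the start; "moment": the same for the moment, N m; "grip_width": opening from 0.0 (shut) to 1.0 (fully open).
Only numpy, scipy, OpenCV 4.12 (cv2) and the standard library are available. Lean on these libraries where they do the work, as an engineer would, in place of code of your own. Each camera call takes 0.05 s, during which the arm holds its last target.

TASK

The bayonet cap of the taller glass candy jar has been set on but not locked. Twist it clockwise, seen from above, about a quarter turn until it clicks locked against its stop, then let go. Leave the shorter jar's cap unlocked as it is.

Things in the scene. Friction and masses are not known exactly. Their poses are not given: they have to be found in the camera images.
- tall_jar_cap (a joint): Turn of the taller jar's bayonet cap, rad: 0 = unlocked (start), grows clockwise seen from above, 1.4 = locked at the stop (80 degrees). An over-centre spring pushes it back to 0 if let go before about 0.6 and snaps it home past about 1.0; it takes about 0.1 N m. The glass jar, 92 mm wide, 150 mm tall without cap, is fixed to the counter. Locked, the bar's ends lie over two steel neck lugs.
- tall_jar_grip (a point): Grip point of the taller jar's cap: on the turning axis, in an upright wooden grip bar 66 mm long, 14 mm thick, 34 mm high. It is 188 mm above the counter, 20 mm above the flat steel cap top (90 mm diameter) and 14 mm below the bar's upper edge. Turns with the cap: x along the bar's length, y across its thickness, z up.
- short_jar_cap (a joint): Turn of the shorter jar's cap in rad, same mechanism and meaning; it stands unlocked (0) and is to stay so. That jar is 76 mm in diameter and 85 mm tall without its cap, and is fixed to the counter too.
- short_jar_grip (a point): Middle of the shorter jar's grip bar (56 mm long, 14 mm thick, 34 mm high), on its turning axis, 123 mm above the counter; axes as for the taller jar.
There are look-alikes about, which are no part of the job. Leave any red look-alike of the part that bears short_jar_cap alone.

How it is judged:
At the end, for the whole second after the job is handed in: The taller jar's cap is turned to its stop (1.4 rad) to within 10 degrees (above 1.22 rad) and stays there, and the shorter jar's cap is still unlocked (below 0.3 rad) (value of joint tall_jar_cap above 1.22 rad and value of joint short_jar_cap below 0.3 rad); the robot touches nothing.
It fails at once if the shorter jar's cap is twisted (above 0.3 rad) (value of joint short_jar_cap above 0.3 rad).
It also fails if it takes over 29 s, if anything falls off the work surface, if the arm or the gripper's body presses on something with over 40 N, if the wrist force passes 120 N, or if a joint passes its speed limit or range.

## Working session

There is one attempt and no reset: what is moved stays moved. The work goes in short steps, Python scripts to look and compute and a shell command to move; the robot and the scene stay as the last step left them, time stands still between calls to the robot, and variables do not carry over. Pictures are saved under pics/ and viewed, and the job is handed in when it is done.

```bash
ls; mkdir -p pics; python3 - <<'E'
from rig import arm,cams
import cv2,numpy as np
o=arm.get_obs();print({k:np.round(v,3).tolist() for k,v in o.items()})
for n in ["scene","side","wrist"]:
    d=cams.get_image(n);cv2.imwrite(f"pics/{n}1.png",d["color"][:,:,::-1]);np.savez(f"{n}1.npz",**d)
    print(n,d["K"].tolist(),[d.get(k) for k in("xyz","rotation","T_tool_cam")])
E
```

```text
pics
{'time': 0.0, 'joint_positions': [-1.367, 0.159, 1.598, -0.0, 1.386, -0.21], 'joint_vel': [0.0, -0.0, -0.0, -0.002, -0.001, -0.001], 'effort': [0.001, -39.599, -33.143, -0.0, 0.008, -0.0], 'position': [0.231, -0.526, 0.23], 'orientation': [-0.001, 0.979, 0.205, -0.0], 'ft_force': [0.71, 0.448, 0.176], 'moment': [0.056, 0.002, -0.013], 'grip_width': 1.001}
scene [[414.22750259303746, 0.0, 269.41543921553296], [0.0, 414.22750259303746, 209.26458749453116], [0.0, 0.0, 1.0]] [array([1.05330207, 0.30325483, 0.60650828]), array([-0.21737812,  0.44636814,  0.78479085, -0.37095223]), None]
side [[460.8440372509619, 0.0, 284.50266279760143], [0.0, 460.8440372509619, 205.0139698552909], [0.0, 0.0, 1.0]] [array([0.39481379, 0.39402812, 0.69921815]), array([ 0.06289404, -0.18293744,  0.93157705, -0.30780259]), None]
wrist [[332.39089086466794, 0.0, 277.47555977251926], [0.0, 332.39089086466794, 214.46023870491862], [0.0, 0.0, 1.0]] [None, None, array([[-8.15441041e-04, -9.54193230e-01, -2.99189933e-01,
         7.70729540e-02],
       [ 9.99999303e-01, -1.03356382e-03,  5.70805067e-04,
        -7.14577191e-04],
       [-8.53890221e-04, -2.99189259e-01,  9.54193407e-01,
        -1.42368117e-01],
       [ 0.00000000e+00,  0.00000000e+00,  0.00000000e+00,
         1.00000000e+00]])]
```

View pics/scene1.png

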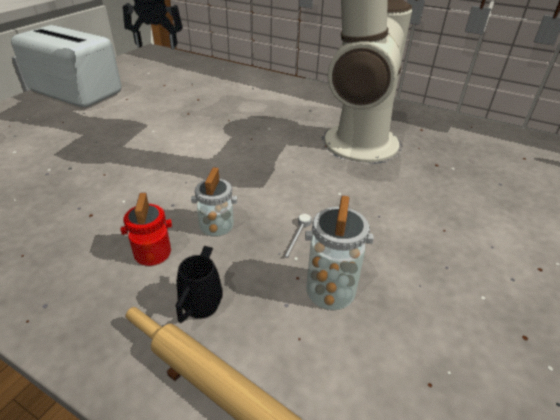

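View pics/side1.png

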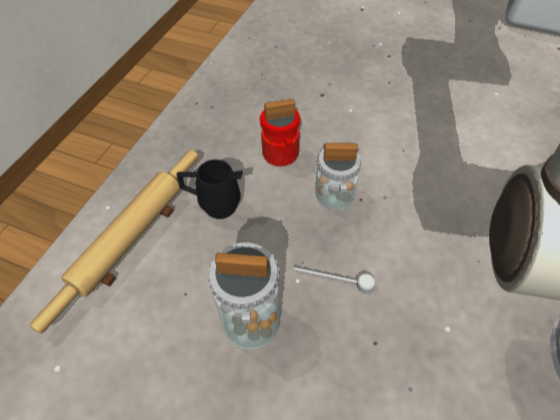

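View pics/wrist1.png

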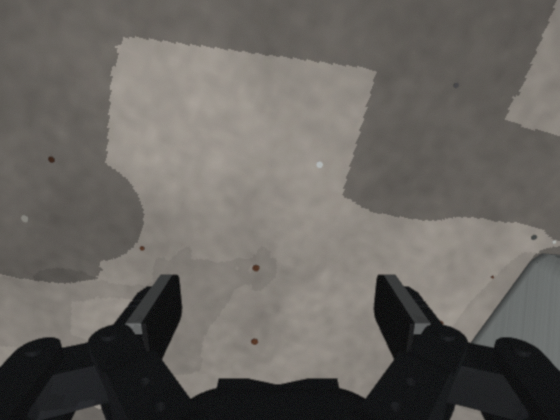

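Candidates: the tall glass jar at scene (342,225) / side (243,275); the short glass jar at scene (213,190) / side (340,165); the red look-alike at scene (147,220) / side (281,130). The tallest glass jar, nearest the scene camera with candy inside, fits the description. The wrist view shows only counter. Next I measure it and crop in close.

```bash
cat > h.py <<'E'
import numpy as np,cv2
from scipy.spatial.transform import Rotation as R
def Rw(d): return R.from_quat(d["rotation"],scalar_first=True).as_matrix()
def cloud(d,mask):
    v,u=np.nonzero(mask&(d["z_map"]>0)); z=d["z_map"][v,u]
    K=d["K"]; p=np.c_[(u-K[0,2])/K[0,0]*z,(v-K[1,2])/K[1,1]*z,z]
    return p@Rw(d).T+d["xyz"],u,v
def onplane(d,u,v,h):
    K=d["K"];r=Rw(d)@np.array([(u-K[0,2])/K[0,0],(v-K[1,2])/K[1,1],1]);return d["xyz"]+r*(h-d["xyz"][2])/r[2]
E
python3 - <<'E'
from h import *
B={"scene":{"tall":(330,190,360,245),"short":(203,165,225,198),"red":(132,190,155,228)},"side":{"tall":(210,245,275,285),"short":(320,138,362,165),"red":(260,95,300,122)}}
for n in B:
    d=np.load(n+"1.npz");c=d["color"];hsv=cv2.cvtColor(c,cv2.COLOR_RGB2HSV)
    for k,(a,b,e,f) in B[n].items():
        m=np.zeros(c.shape[:2],bool);m[b:f,a:e]=1
        m&=(hsv[...,0]>5)&(hsv[...,0]<20)&(hsv[...,1]>120)
        P,u,v=cloud(d,m)
        if len(P)<10: print(n,k,"few",m.sum());continue
        zt=np.percentile(P[:,2],97)
        T=P[P[:,2]>zt-0.006]
        (cx,cy),(w,h),an=cv2.minAreaRect((T[:,:2]*1000).astype(np.float32))
        print(n,k,len(P),"top",zt.round(4),"ctr",cx,cy,"size",w,h,an,len(T))
        bx=cv2.boxPoints(((cx,cy),(w,h),an));print(bx.round().tolist())
    a,b,e,f=B[n]["tall"];cv2.imwrite(f"pics/crop_{n}.png",cv2.resize(c[b-30:f+80,a-30:e+40,::-1],None,fx=3.5,fy=3.5,interpolation=cv2.INTER_CUBIC))
    # silver rim of tall: any points z 0.15-0.172
    m=np.zeros(c.shape[:2],bool);m[b-15:f+40,a-40:e+40]=1
    P,u,v=cloud(d,m);q=P[(P[:,2]>.155)&(P[:,2]<.172)]
    print("captop",q[:,:2].min(0),q[:,:2].max(0),np.median(q,0))
E
```

```text
scene tall 332 top 0.2023 ctr 558.402099609375 150.43402099609375 size 64.1080093383789 13.86620807647705 17.146474838256836 224
[[526.0, 148.0], [530.0, 134.0], [591.0, 153.0], [587.0, 167.0]]
scene short 254 top 0.1372 ctr 517.8760375976562 -140.681396484375 size 53.047176361083984 13.534012794494629 19.67729377746582 122
[[491.0, -143.0], [495.0, -156.0], [545.0, -138.0], [541.0, -125.0]]
scene red 308 top 0.137 ctr 654.6505737304688 -200.526611328125 size 54.68367004394531 13.219325065612793 33.8139762878418 147
[[628.0, -210.0], [636.0, -221.0], [681.0, -191.0], [674.0, -180.0]]
captop [0.51273981 0.10407923] [0.60504054 0.1965925 ] [0.56999801 0.15726096 0.16814199]
side tall 1024 top 0.2031 ctr 555.2745971679688 149.9839324951172 size 65.01114654541016 15.092280387878418 14.75765609741211 559
[[522.0, 149.0], [526.0, 134.0], [589.0, 151.0], [585.0, 166.0]]
side short 539 top 0.1384 ctr 514.950927734375 -142.2676544189453 size 53.83554458618164 16.180912017822266 19.861841201782227 234
[[487.0, -144.0], [492.0, -159.0], [543.0, -141.0], [538.0, -126.0]]
side red 493 top 0.1382 ctr 652.374267578125 -201.46148681640625 size 54.650272369384766 15.13221549987793 36.03936004638672 186
[[626.0, -211.0], [635.0, -224.0], [679.0, -192.0], [670.0, -179.0]]
captop [0.509723  0.1033822] [0.6024215  0.19621469] [0.54909748 0.16545843 0.16868079]
```

View pics/crop_side.png

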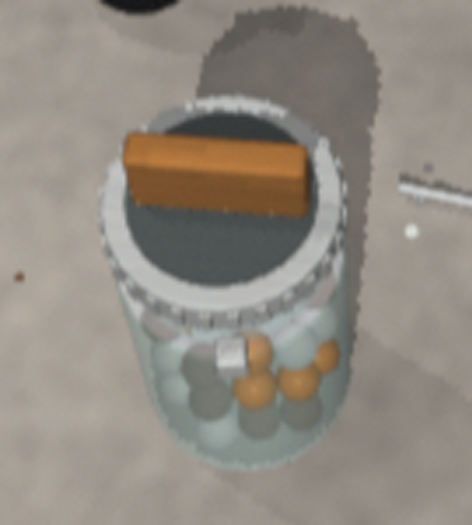

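View pics/crop_scene.png

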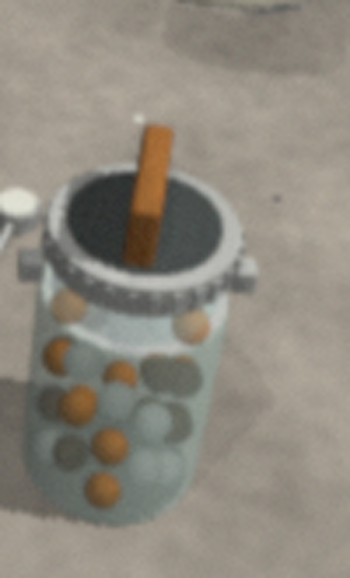

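The crops confirm a clear glass jar with a wooden bar, free of red, and lugs outboard of the bar (cap unlocked). The bar centre is (0.557, 0.150), its yaw is about 16° and its top is at 0.202. The fingers will end at a wrist angle with room for a 90° clockwise turn (j6 from about −1.58 to 0), so I translate first, then rotate.

```bash
python3 -m handwheel '[{"dz":-50},{"dx":35,"dy":-30},{"dx":36,"dy":-31},{"dx":36,"dy":-31},{"dx":36,"dy":-31},{"dx":36,"dy":-31},{"dx":36,"dy":-31},{"dx":36,"dy":-31}]'; python3 -m handwheel '[{"dx":36,"dy":-31},{"dx":36,"dy":-31},{"dx":36,"dy":-31},{"dx":36,"dy":-31},{"dx":36,"dy":-31},{"dx":36,"dy":-31},{"dx":36,"dy":-31},{"dx":36,"dy":-31}]'
```

```text
validation failed for argument at $[0]...
validation failed for argument at $[0]...
```

```bash
python3 -m handwheel '[{"az":-0.18},{"az":-0.18},{"az":-0.18},{"az":-0.18},{"az":-0.18},{"az":-0.18},{"az":-0.18},{"az":-0.18}]'; python3 -m handwheel '[{"az":-0.18},{"az":-0.18},{"az":-0.18},{"az":-0.18},{"az":-0.18},{"az":-0.18},{"az":-0.18},{"az":-0.18}]'; python3 - <<'E'
from rig import arm,cams
from h import *
o=arm.get_obs();print({k:np.round(o[k],4).tolist() for k in("time","joint_positions","position","orientation")})
M=R.from_quat(o["orientation"],scalar_first=True).as_matrix();print(M.round(3))
d=cams.get_image("wrist");cv2.imwrite("pics/w2.png",d["color"][:,:,::-1]);np.savez("w2.npz",**d,pos=o["position"],M=M)
E
```

```text
{'time': 0.15, 'joint_positions': [-1.3671, 0.1589, 1.598, 0.0, 1.3862, -0.2101], 'position': [0.2311, -0.526, 0.2305], 'orientation': [-0.0008, 0.9787, 0.2054, 0.0]}
[[ 0.916  0.402 -0.   ]
 [ 0.402 -0.916  0.001]
 [ 0.    -0.001 -1.   ]]validation failed for argument at $[0]...
validation failed for argument at $[0]...
```

Calls were refused and nothing moved; each row probably needs every key.

```bash
python3 -m handwheel '[{"ax":0,"ay":0,"az":0,"dx":0,"dy":0,"dz":-50,"grip":1}]'; python3 -m handwheel --help | head -30
```

```text
time: 0.32
position: [0.2305, -0.5237, 0.2767]
orientation: [-0.005, 0.979, 0.205, 0.0]
ft_force: [0.4, -0.4, 0.6]
grip_width: 1.0invalid input: not JSON, or not a number
```

Full rows work.

```bash
python3 -m handwheel '[{"ax":0,"ay":0,"az":0,"dx":35,"dy":-30,"dz":0,"grip":1},{"ax":0,"ay":0,"az":0,"dx":36,"dy":-31,"dz":0,"grip":1},{"ax":0,"ay":0,"az":0,"dx":36,"dy":-31,"dz":0,"grip":1},{"ax":0,"ay":0,"az":0,"dx":36,"dy":-31,"dz":0,"grip":1},{"ax":0,"ay":0,"az":0,"dx":36,"dy":-31,"dz":0,"grip":1},{"ax":0,"ay":0,"az":0,"dx":36,"dy":-31,"dz":0,"grip":1},{"ax":0,"ay":0,"az":0,"dx":36,"dy":-31,"dz":0,"grip":1},{"ax":0,"ay":0,"az":0,"dx":36,"dy":-31,"dz":0,"grip":1}]'; python3 -c "
from rig import arm;print(arm.get_obs()['joint_positions'])"
```

```text
time: 1.32
position: [0.395, -0.1834, 0.2813]
orientation: [0.0, 0.979, 0.205, 0.0]
ft_force: [0.3, 0.4, -0.8]
grip_width: 1.0
[-7.13628535e-01 -2.50746084e-01  1.89367251e+00  5.49853410e-05
  1.49843786e+00  4.43625245e-01]
```

```bash
python3 -m handwheel '[{"ax":0,"ay":0,"az":0,"dx":36,"dy":-31,"dz":0,"grip":1},{"ax":0,"ay":0,"az":0,"dx":36,"dy":-31,"dz":0,"grip":1},{"ax":0,"ay":0,"az":0,"dx":36,"dy":-31,"dz":0,"grip":1},{"ax":0,"ay":0,"az":0,"dx":36,"dy":-31,"dz":0,"grip":1},{"ax":0,"ay":0,"az":0,"dx":36,"dy":-31,"dz":0,"grip":1},{"ax":0,"ay":0,"az":0,"dx":36,"dy":-31,"dz":0,"grip":1},{"ax":0,"ay":0,"az":0,"dx":36,"dy":-31,"dz":0,"grip":1},{"ax":0,"ay":0,"az":0,"dx":30,"dy":-25,"dz":0,"grip":1}]' && python3 -m handwheel '[{"ax":0,"ay":0,"az":-0.18,"dx":0,"dy":0,"dz":0,"grip":1},{"ax":0,"ay":0,"az":-0.18,"dx":0,"dy":0,"dz":0,"grip":1},{"ax":0,"ay":0,"az":-0.18,"dx":0,"dy":0,"dz":0,"grip":1},{"ax":0,"ay":0,"az":-0.18,"dx":0,"dy":0,"dz":0,"grip":1},{"ax":0,"ay":0,"az":-0.18,"dx":0,"dy":0,"dz":0,"grip":1},{"ax":0,"ay":0,"az":-0.18,"dx":0,"dy":0,"dz":0,"grip":1},{"ax":0,"ay":0,"az":-0.18,"dx":0,"dy":0,"dz":0,"grip":1},{"ax":0,"ay":0,"az":-0.18,"dx":0,"dy":0,"dz":0,"grip":1}]' &&  python3 -m handwheel '[{"ax":0,"ay":0,"az":-0.18,"dx":0,"dy":0,"dz":0,"grip":1},{"ax":0,"ay":0,"az":-0.18,"dx":0,"dy":0,"dz":0,"grip":1},{"ax":0,"ay":0,"az":-0.18,"dx":0,"dy":0,"dz":0,"grip":1},{"ax":0,"ay":0,"az":-0.18,"dx":0,"dy":0,"dz":0,"grip":1},{"ax":0,"ay":0,"az":-0.18,"dx":0,"dy":0,"dz":0,"grip":1},{"ax":0,"ay":0,"az":-0.18,"dx":0,"dy":0,"dz":0,"grip":1},{"ax":0,"ay":0,"az":-0.18,"dx":0,"dy":0,"dz":0,"grip":1},{"ax":0,"ay":0,"az":-0.18,"dx":0,"dy":0,"dz":0,"grip":1}]'
python3 - <<'E'
from rig import arm,cams
from h import *
o=arm.get_obs();print({k:np.round(o[k],4).tolist() for k in("time","joint_positions","position","orientation")})
M=R.from_quat(o["orientation"],scalar_first=True).as_matrix();print(M.round(3))
d=cams.get_image("wrist");cv2.imwrite("pics/w2.png",d["color"][:,:,::-1])
T=d["T_tool_cam"]; W=np.eye(4);W[:3,:3]=M;W[:3,3]=o["position"];C=W@T
d=dict(d);d["xyz"]=C[:3,3];d["rotation"]=R.from_matrix(C[:3,:3]).as_quat(scalar_first=True)
c=d["color"];hsv=cv2.cvtColor(c,cv2.COLOR_RGB2HSV);m=(hsv[...,0]>5)&(hsv[...,0]<20)&(hsv[...,1]>120)
P,u,v=cloud(d,m);s=(P[:,2]>.197)&(P[:,2]<.21);Tp=P[s]
r=cv2.minAreaRect((Tp[:,:2]*1000).astype(np.float32));print(r,len(Tp),np.median(Tp[:,2]))
print("delta tool mm",(M.T@(np.r_[r[0],188]-1000*o["position"])).round(1),"yaw toolx",np.degrees(np.arctan2(M[1,0],M[0,0])))
E
```

```text
time: 2.33
position: [0.5559, 0.1519, 0.281]
orientation: [-0.0, 0.979, 0.206, -0.0]
ft_force: [-0.4, -0.2, 0.4]
grip_width: 0.999
time: 3.32
position: [0.5554, 0.15, 0.281]
orientation: [-0.0, 0.598, 0.802, -0.0]
ft_force: [0.5, 0.1, 0.6]
grip_width: 0.996
time: 4.32
position: [0.5554, 0.15, 0.281]
orientation: [-0.0, -0.079, 0.997, 0.0]
ft_force: [-1.2, 0.1, 0.5]
grip_width: 0.997
{'time': 4.325, 'joint_positions': [0.0539, 0.1303, 1.5303, 0.0, 1.4816, -1.675], 'position': [0.5554, 0.15, 0.281], 'orientation': [-0.0003, -0.079, 0.9969, 0.0]}
[[-0.988 -0.157 -0.001]
 [-0.157  0.988 -0.   ]
 [ 0.001  0.    -1.   ]]
((556.055419921875, 150.5460205078125), (64.30035400390625, 13.348838806152344), 17.1613712310791) 1587 0.20155283128856089
delta tool mm [-0.8  0.4 93. ] yaw toolx -170.9401165881762
```

View pics/w2.png

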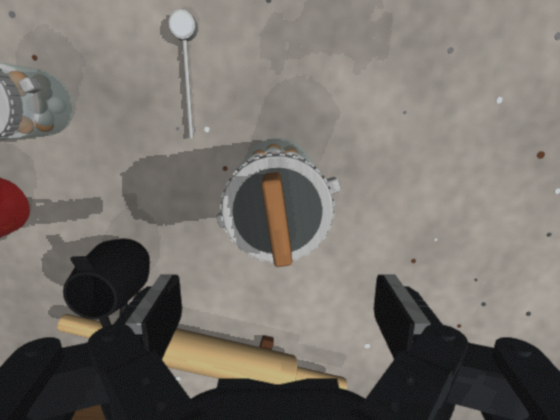

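The wrist view shows the tall cap at (277,205) with the bar nearly along the image columns, and the mug and short jar well away at left. It agrees with the other views: (0.556, 0.1505), yaw 17.2°. The tool needs −0.14 rad, then 105 mm down.

```bash
python3 -m handwheel '[{"ax":0,"ay":0,"az":-0.14,"dx":-1,"dy":0.5,"dz":0,"grip":1},{"ax":0,"ay":0,"az":0,"dx":0,"dy":0,"dz":35,"grip":1},{"ax":0,"ay":0,"az":0,"dx":0,"dy":0,"dz":35,"grip":1},{"ax":0,"ay":0,"az":0,"dx":0,"dy":0,"dz":20,"grip":1},{"ax":0,"ay":0,"az":0,"dx":0,"dy":0,"dz":15,"grip":1},{"ax":0,"ay":0,"az":0,"dx":0,"dy":0,"dz":0,"grip":1}]' 60
python3 - <<'E'
from rig import arm,cams
from h import *
o=arm.get_obs();print({k:np.round(o[k],4).tolist() for k in("time","joint_positions","position","orientation","ft_force")})
d=cams.get_image("side");cv2.imwrite("pics/s3.png",cv2.resize(d["color"][170:370,130:370,::-1],None,fx=3,fy=3))
E
```

```text
time: 5.12
position: [0.5557, 0.1506, 0.1752]
orientation: [-0.001, -0.145, 0.989, 0.0]
ft_force: [-0.1, -0.5, -0.1]
grip_width: 1.002
{'time': 5.125, 'joint_positions': [0.0549, 0.2098, 1.6521, 0.0, 1.282, -1.807], 'position': [0.5557, 0.1506, 0.1752], 'orientation': [-0.0012, -0.145, 0.9894, 0.0001], 'ft_force': [-0.0952, -0.4698, -0.0822]}
```

View pics/s3.png

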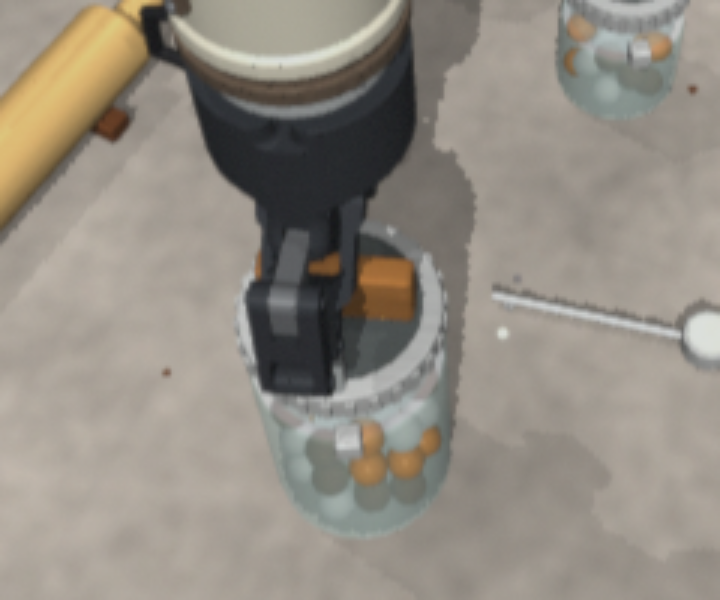

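The fingers straddle the bar near its middle (crop ~(310,280)), with no contact force. Closing now.

```bash
python3 -m handwheel '[{"ax":0,"ay":0,"az":0,"dx":0,"dy":0,"dz":0,"grip":-1},{"ax":0,"ay":0,"az":0,"dx":0,"dy":0,"dz":0,"grip":-1},{"ax":0,"ay":0,"az":0,"dx":0,"dy":0,"dz":0,"grip":-1},{"ax":0,"ay":0,"az":0,"dx":0,"dy":0,"dz":0,"grip":-1},{"ax":0,"ay":0,"az":0,"dx":0,"dy":0,"dz":0,"grip":-1},{"ax":0,"ay":0,"az":0,"dx":0,"dy":0,"dz":0,"grip":-1},{"ax":0,"ay":0,"az":0,"dx":0,"dy":0,"dz":0,"grip":-1}]' 60
```

```text
time: 6.05
position: [0.5568, 0.1501, 0.1768]
orientation: [0.0, -0.146, 0.989, -0.001]
ft_force: [-0.7, -5.0, 3.5]
grip_width: 0.149
```

The bar is held (about 13 mm opening). Turning clockwise (+az about the downward tool z).

```bash
python3 -m handwheel '[{"ax":0,"ay":0,"az":0.1,"dx":0,"dy":0,"dz":0,"grip":-1},{"ax":0,"ay":0,"az":0.1,"dx":0,"dy":0,"dz":0,"grip":-1},{"ax":0,"ay":0,"az":0.1,"dx":0,"dy":0,"dz":0,"grip":-1},{"ax":0,"ay":0,"az":0.1,"dx":0,"dy":0,"dz":0,"grip":-1},{"ax":0,"ay":0,"az":0.1,"dx":0,"dy":0,"dz":0,"grip":-1},{"ax":0,"ay":0,"az":0.1,"dx":0,"dy":0,"dz":0,"grip":-1}]'; python3 -c "
from rig import arm;o=arm.get_obs();print(o['moment'],o['joint_positions'])"
```

```text
time: 6.8
position: [0.5568, 0.15, 0.1768]
orientation: [0.0, 0.155, 0.988, -0.001]
ft_force: [-0.7, -5.4, 4.1]
grip_width: 0.156
[-0.7894148   0.08547619  0.04722512] [ 5.44252973e-02  2.08351262e-01  1.65049236e+00 -1.32895543e-03
  1.28209858e+00 -1.20471265e+00]
```

```bash
python3 -m handwheel '[{"ax":0,"ay":0,"az":0.1,"dx":0,"dy":0,"dz":0,"grip":-1},{"ax":0,"ay":0,"az":0.1,"dx":0,"dy":0,"dz":0,"grip":-1},{"ax":0,"ay":0,"az":0.1,"dx":0,"dy":0,"dz":0,"grip":-1},{"ax":0,"ay":0,"az":0.1,"dx":0,"dy":0,"dz":0,"grip":-1},{"ax":0,"ay":0,"az":0.1,"dx":0,"dy":0,"dz":0,"grip":-1},{"ax":0,"ay":0,"az":0.1,"dx":0,"dy":0,"dz":0,"grip":-1},{"ax":0,"ay":0,"az":0.1,"dx":0,"dy":0,"dz":0,"grip":-1},{"ax":0,"ay":0,"az":0.05,"dx":0,"dy":0,"dz":0,"grip":-1}]'; python3 - <<'E'
from rig import arm,cams
import cv2
o=arm.get_obs();print(o['moment'],o['joint_positions'])
d=cams.get_image("side");cv2.imwrite("pics/s4.png",cv2.resize(d["color"][170:370,130:370,::-1],None,fx=3,fy=3))
E
```

```text
time: 7.8
position: [0.5568, 0.1499, 0.1768]
orientation: [0.001, 0.506, 0.863, -0.0]
ft_force: [-0.4, -6.4, 3.4]
grip_width: 0.149
[-0.84878813  0.08290883 -0.00102711] [ 5.43614496e-02  2.08340198e-01  1.65050130e+00 -1.46253601e-03
  1.28214458e+00 -4.55780595e-01]
```

View pics/s4.png

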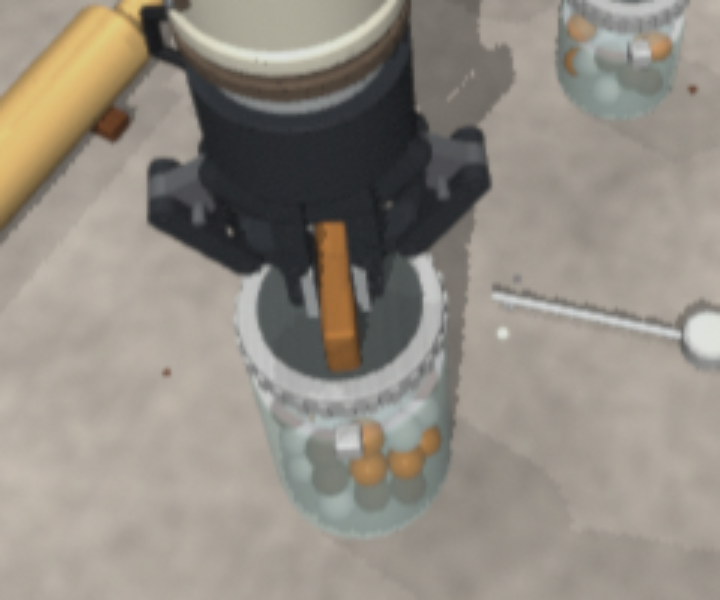

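The bar, turned about 77°, now points at the front lug (crop (348,438)). A little more to seat it at the stop, then release.

```bash
python3 -m handwheel '[{"ax":0,"ay":0,"az":0.04,"dx":0,"dy":0,"dz":0,"grip":-1},{"ax":0,"ay":0,"az":0.04,"dx":0,"dy":0,"dz":0,"grip":-1},{"ax":0,"ay":0,"az":0,"dx":0,"dy":0,"dz":0,"grip":-1}]'; python3 -c "
from rig import arm;o=arm.get_obs();print(o['moment'],o['joint_positions'])"
python3 -m handwheel '[{"ax":0,"ay":0,"az":0,"dx":0,"dy":0,"dz":0,"grip":1},{"ax":0,"ay":0,"az":0,"dx":0,"dy":0,"dz":0,"grip":1},{"ax":0,"ay":0,"az":0,"dx":0,"dy":0,"dz":0,"grip":1},{"ax":0,"ay":0,"az":0,"dx":0,"dy":0,"dz":0,"grip":1},{"ax":0,"ay":0,"az":0,"dx":0,"dy":0,"dz":0,"grip":1},{"ax":0,"ay":0,"az":0,"dx":0,"dy":0,"dz":0,"grip":1}]'
```

```text
time: 8.22
position: [0.5568, 0.1499, 0.1768]
orientation: [0.001, 0.538, 0.843, -0.001]
ft_force: [-1.3, -5.5, 4.7]
grip_width: 0.154
[-0.94683503  0.06612465  1.10028091] [ 0.05476387  0.20828457  1.65048606 -0.00227178  1.28207905 -0.38004052]
time: 8.98
position: [0.5565, 0.1507, 0.1763]
orientation: [-0.0, 0.539, 0.842, 0.0]
ft_force: [0.6, -1.1, -0.5]
grip_width: 0.999
```

The moment rose to 1.1 N m, so the cap is at its stop. Gripper is open; lifting off and checking.

```bash
python3 -m handwheel '[{"ax":0,"ay":0,"az":0,"dx":0,"dy":0,"dz":-20,"grip":1},{"ax":0,"ay":0,"az":0,"dx":0,"dy":0,"dz":-40,"grip":1},{"ax":0,"ay":0,"az":0,"dx":0,"dy":0,"dz":-50,"grip":1},{"ax":0,"ay":0,"az":0,"dx":0,"dy":0,"dz":0,"grip":1},{"ax":0,"ay":0,"az":0,"dx":0,"dy":0,"dz":0,"grip":1}]'
python3 - <<'E'
from rig import arm,cams
from h import *
o=arm.get_obs();M=R.from_quat(o["orientation"],scalar_first=True).as_matrix()
d=dict(cams.get_image("wrist"));cv2.imwrite("pics/w5.png",d["color"][:,:,::-1])
W=np.eye(4);W[:3,:3]=M;W[:3,3]=o["position"];C=W@d["T_tool_cam"];d["xyz"]=C[:3,3];d["rotation"]=R.from_matrix(C[:3,:3]).as_quat(scalar_first=True)
hsv=cv2.cvtColor(d["color"],cv2.COLOR_RGB2HSV);m=(hsv[...,0]>5)&(hsv[...,0]<20)&(hsv[...,1]>120)
P,u,v=cloud(d,m);T=P[(P[:,2]>.197)&(P[:,2]<.21)]
print("tall",cv2.minAreaRect((T[:,:2]*1000).astype(np.float32)))
for n,(a,b,e,f) in {"scene":(203,165,225,198),"side":(320,138,362,165)}.items():
    d=cams.get_image(n);hsv=cv2.cvtColor(d["color"],cv2.COLOR_RGB2HSV);m=np.zeros(hsv.shape[:2],bool);m[b:f,a:e]=1
    m&=(hsv[...,0]>5)&(hsv[...,0]<20)&(hsv[...,1]>120);P,u,v=cloud(d,m);T=P[P[:,2]>.131]
    print("short",n,cv2.minAreaRect((T[:,:2]*1000).astype(np.float32)))
    cv2.imwrite(f"pics/{n}5.png",d["color"][:,:,::-1])
E
```

```text
time: 9.6
position: [0.5562, 0.1507, 0.2858]
orientation: [-0.0, 0.539, 0.842, -0.0]
ft_force: [0.1, -0.1, -0.3]
grip_width: 1.002
tall ((556.4840698242188, 151.20425415039062), (13.052669525146484, 64.81053161621094), 26.792951583862305)
short scene ((517.555908203125, -140.56381225585938), (53.32161331176758, 12.491222381591797), 18.782638549804688)
short side ((514.9634399414062, -142.22488403320312), (53.97148895263672, 15.738712310791016), 20.265695571899414)
```

View pics/w5.png

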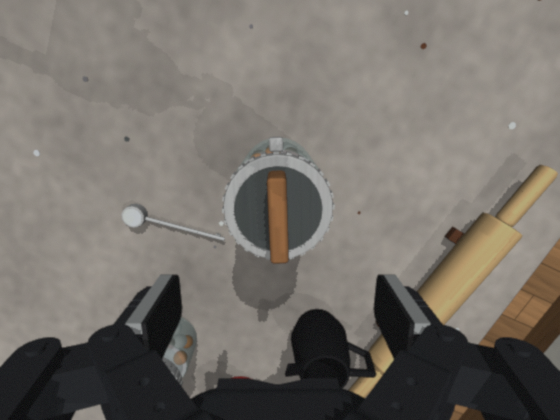

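The bar (276,215) points at the lug at (276,143). Its yaw went from 17.2° to −63.2°, which is 80.4° clockwise. The short cap hasn't moved, and the gripper is clear. Handing in.

```bash
python3 -c "
from rig import arm;print(arm.hand_in())"
```

```text
the job is handed in; nothing more can be done
None
```

I gripped the taller jar's wooden bar, turned the cap clockwise until it hit its stop, opened the gripper and lifted clear. I then handed the job in at about 10 s; no verdict is reported.

- **Tall cap:** after release, the wrist camera shows the bar turned 80.4° (about 1.40 rad), pointing at the neck lug. The moment had risen to 1.1 N m at the stop.
- **Short cap:** its bar is where it started to within about 1° in both fixed cameras, so it is still unlocked.
- **Gripper:** it is open, about 85 mm above the bar, and the measured force is near zero.
- **Failures and disagreements:** my first move calls were refused because each row needs every key, and nothing moved. The cameras differed by up to 3 mm on the bar's position, and by about 2.5° on its first angle.

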